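Hold the lathe's spindle lock through the guard window

TASK

Lock the lathe's spindle so that I can unscrew the chuck: reach down through the yellow guard's window over the red lever, press that lever all the way down with the fingertips, and keep it down, finishing while you still hold it there. Do not touch the yellow guard at any time, do not force the lever hard against its stop, and do not move the black lever or any of the things lying around.

Things in the scene. Friction and masses are not known exactly. Their poses are not given: they have to be found in the camera images.
- red_pad (a point): centre of the top of the red spindle-lock lever's pad (40 mm along the lever, 44 mm across, 8 mm thick). Unpressed it is level, centred under one of the guard's two windows (which one varies), its top 12 mm below the guard's top. At the stop its centre has sunk 24 mm, its front edge 32 mm, its rear edge 16 mm, and the centre has come about 4 mm towards the hinge
- red_lever (a joint): angle of the red lever: 0 up (rest), 0.40 rad fully down on its stop. Its hinge is 62 mm from the pad's centre towards the guard's +x; pressing the pad down tips it. A spring lifts it when let go: about 2.5 N at the pad's centre starts it, about 7 N keeps it down
- black_pad (a point): the same point of the black belt-tension lever, of the same shape and size, under the other window
- black_lever (a joint): angle of the black lever: 0 up, 0.40 down; it stays where it is left, and may start slightly lowered
- guard: yellow steel guard on the blue lathe's headstock. Origin: middle of its top face, 235 mm above the table, the highest thing near; x away from the robot, y along the spindle (+y to the grey motor cover, -y to the chuck). Top 128 x 228 mm, 5 mm thick, two windows 84 x 84 mm centred at x = 0, y = +52 and -52 mm, a 20 mm bar between. Bay floor 60 mm below the top
- wrench_grip (a point): steel spanner, 200 mm long, lying on the table in front of the lathe; point on its handle
- brush_grip (a point): bench brush, 220 mm long, lying on the table in front of the lathe; point on its handle
- hammer_grip (a point): hammer, 270 mm long, lying on the table behind the lathe bed; point on its handle
- wax_tin: brass-coloured tin, 56 mm across and 34 mm high, standing on the lathe's grey motor cover beside the guard, its top 26 mm below the guard's top; origin at the centre of its underside
- tape: yellow tape-measure block 65 x 40 x 60 mm on the table in front of the motor cover; origin at the centre of its underside
- bowl_blank: round wooden blank, 100 mm across, 50 mm high, on the table behind the lathe; origin at the centre of its underside
- glue: white glue bottle, 60 mm across, 170 mm high, standing on the table left of the lathe; origin at the centre of its underside

How it is judged (in metres and radians):
On the way:
1. the red lever is pressed down by the fingers (value of joint red_lever above 0.33 rad and contact force between the fingers and red_lever above 2 N), for 0.3 s.
At the end, for the whole second after the job is handed in: The fingers still hold the red lever down: beyond 0.33 of its 0.40 rad, at rest, with 2 to 45 N on it; the black lever's pad within 5 mm and the loose things within 15 mm of where they started; the guard was never touched (all of step 1 and velocity of joint red_lever between -0.1 and 0.1 rad/s and contact force between the fingers and red_lever below 45 N and distance of black_pad from where it was at the start of the episode below 0.005 m and distance of each of wrench_grip, brush_grip, hammer_grip, wax_tin, tape, bowl_blank, glue from where it was at the start of the episode below 0.015 m); the arm keeps its last pose, push and grip.
It fails at once if the robot touches the yellow guard (contact force between any of the fingers, the arm and guard above 0.5 N).
It fails at once if the black lever is moved (its pad by more than 5 mm) (distance of black_pad from where it was at the start of the episode above 0.005 m).
It fails at once if the red lever is forced (more than 45 N on it) (contact force between any of the fingers, the arm and red_lever above 45 N).
It fails at once if any of the loose things is shifted or lifted by more than 15 mm (distance of any of wrench_grip, brush_grip, hammer_grip, wax_tin, tape, bowl_blank, glue from where it was at the start of the episode above 0.015 m).
It also fails if it takes over 35 s, if anything falls off the work surface, if the arm or the gripper's body presses on something with over 40 N, if the wrist force passes 120 N, or if a joint passes its speed limit or range.

ROBOT

A 6-joint arm with a two-finger parallel gripper is mounted at the origin on the work surface. World frame = base frame: x ahead of the robot, y to its left, z up, the work surface at z = 0. Lengths are in mm, angles in rad, forces in N, time in s.
With the tool pointing down it reaches from about 350 to 850 mm from the base axis. Payload 8.1 kg.
Tool frame: the origin (TCP) lies at the very end of the fingers, on their centre line; the grasp point (between the pads) lies 19 mm behind it; z points along the fingers, y is the direction in which the jaws open and shut (so a half turn about z gives the same grasp; the last joint's range is limited). The gripper opens to 85 mm and grips with 20 to 120 N. Pads are 22 mm wide; open, the fingers measure 114 mm over their backs; the gripper's body (76 mm by 85 mm) begins 54 mm behind the grasp point. The pads swing forward as they close: fully open they stand 13 mm farther back than shut.
Start: joints at [1.238, 0.13, 1.488, -0, 1.523, -0.085], TCP at [147.141, 581.683, 231.292] pointing down, gripper open.
Joint ranges: [-2.96, 2.96], [-0.89, 2.26], [0.02, 2.5], [-1.34, 4.48], [0, 2.73], [-2.66, 2.66]. Speed limits (rad/s): [2.39, 2.39, 2.79, 3.14, 3.14, 3.14].

INTERFACE

Orientations are given as a unit quaternion [w, x, y, z].
In Python, from bench import readout, eyes, arm gives the robot as it stands. The module is installed in compiled form; this text tells all that it offers.
- The arm moves only by the tool jog_arm, never from a script. Its arguments are lists of equal length, an entry for each row: "travel": the shift along the tool's x, y, z each as a share of 0.08 m, from -1 to 1, a list of three; "twist": the turn about the tool's z as a share of 90 degrees, from -1 to 1; "claw": the gripper's target within -1 to 1 (shut at 1, half-way at 0, fully open at -1). In form: {"travel": [[dx, dy, dz], ...], "twist": [twist, ...], "claw": [claw, ...]}. A call has exactly 10 rows; each row is the pose to reach, as a shift and turn from the pose measured when the call began, along the tool's axes at that moment; what a row does not reach only later rows make up. A row lasts 1/10 s, in which the tool goes at most 50 mm and 8.59 degrees, less where a joint would pass 70% of its speed; a pose out of reach is approached as far as the arm can. A call with a number of a shift or a turn outside -1 to 1 is refused whole. A call with a gripper value outside its range is refused whole. The fingers move at their own pace and stop on an object; "grip_force" is the grip in N (left out, the last holds). Time passes only in rows, so rows that repeat a pose let the fingers close, or fill a call up. It gives the time, the measured TCP pose, the force and the opening at its end, in the units of the state.
- readout.read_state(): the state, without advancing time (a new reading comes with each control period).
- eyes.snapshot(name): name is "scene" or "top" or "wrist"; returns a dict with "frame" (480x640x3 uint8, red, green, blue), "fx", "fy", "cx", "cy" (pixels), "k1" (the pictures are not rectified: a ray, as slopes to the right and down, at radius r is drawn at 1 + k1 r^2 times it, then the intrinsics apply), "R" (3x3) and "t" (3): a world point X has camera coordinates R X + t; the wrist camera has in their place "mount" (4x4, takes a point from camera to tool coordinates, whose origin is the TCP and whose axes are the flange's). Camera axes: x right, y down, z forward; pixel columns grow to the right and rows downward; lengths in mm; the calibration is good to about 2 mm. A picture is of the moment at which its call begins: read the wrist's pose just before it. There is no depth.
- arm.job_done(): hands the job in, once; it reports no verdict.
The state is a dict: "time": time; "q": joint angles; "qd": joint speeds; "tau": joint torques, N m; "eef_pos": TCP position; "eef_rot": TCP orientation; "force": force on the tool from outside, world axes, zero at the start; "torque": the same for the moment, N m; "grip_width": finger opening in mm.
Only numpy, scipy, OpenCV 4.12 (cv2) and the standard library are available. Lean on these libraries where they do the work, as an engineer would, in place of code of your own. Each camera call takes 0.05 s, during which the arm holds its last target. There are 200 camera calls.

## Working session

There is one attempt and no reset: what is moved stays moved. The work goes in short steps, Python scripts to look and compute and a tool call to move; the robot and the scene stay as the last step left them, time stands still between calls to the robot, and variables do not carry over. Pictures are saved under pics/ and viewed, about 8 in all and at most 12, crops included, and the job is handed in when it is done.

Besides the shell and the picture viewer there is one more tool, called as a command line: name --pt "numbers of a row" for each row, then --argument value for the rest. jog_arm: Moves the arm, as the interface text tells. Its arguments: {"type":"object","properties":{"travel":{"type":"array"},"twist":{"type":"array"},"claw":{"type":"array"},"grip_force":{"type":"number"}},"required":["travel","twist","claw"]}

```bash
mkdir -p pics; cat > h.py <<'E'
import numpy as np, cv2
from bench import readout, eyes, arm
def snap(n,f):
    s=eyes.snapshot(n); cv2.imwrite('pics/'+f,s['frame'][:,:,::-1]); np.save('pics/'+f+'.npy',s,allow_pickle=True); return s
def ray(s,uv,R=None,t=None):
    p=np.array([(uv[0]-s['cx'])/s['fx'],(uv[1]-s['cy'])/s['fy']]); q=p.copy()
    for _ in range(20): q=p/(1+s['k1']*(q@q))
    d=np.array([q[0],q[1],1.])
    R=np.array(s['R']) if R is None else R; t=np.array(s['t']) if t is None else t
    return -R.T@t, R.T@d
def onz(s,uv,z,R=None,t=None):
    o,d=ray(s,uv,R,t); return o+d*(z-o[2])/d[2]
E
python3 - <<'E'
from h import *
a=snap('top','top1.png');b=snap('scene','scene1.png')
st=readout.read_state(); print(st['eef_pos'],st['eef_rot'],st['force'],st['grip_width'],st['time'])
for s in(a,b): print({k:v for k,v in s.items() if k!='frame'})
E
```

```text
[146.99422543 581.20080405 230.33058196] [-1.83519320e-04  1.23602730e-01  9.92331417e-01 -8.31029550e-04] [0.10144412 0.59771029 0.25844656] 85.46471617239142 0.1
{'fx': 433.00744662593905, 'fy': 433.00744662593905, 'cx': 320.61437085834825, 'cy': 237.29156696365683, 'k1': -0.04441127272537029, 'R': array([[ 0.01774779, -0.99978016, -0.01116417],
       [-0.99887391, -0.01723812, -0.04420137],
       [ 0.04399921,  0.01193608, -0.99896026]]), 't': array([  88.78169805,  521.77418948, 1217.74891093])}
{'fx': 525.4732959883124, 'fy': 525.4732959883124, 'cx': 320.2276960557824, 'cy': 240.1226224620101, 'k1': -0.06731605879548622, 'R': array([[-0.78597448,  0.61815676, -0.01124026],
       [ 0.40286377,  0.49827336, -0.76773982],
       [-0.46898284, -0.6079522 , -0.64066311]]), 't': array([ 370.17113947, -109.42613821, 1827.8845778 ])}
```

View pics/top1.png

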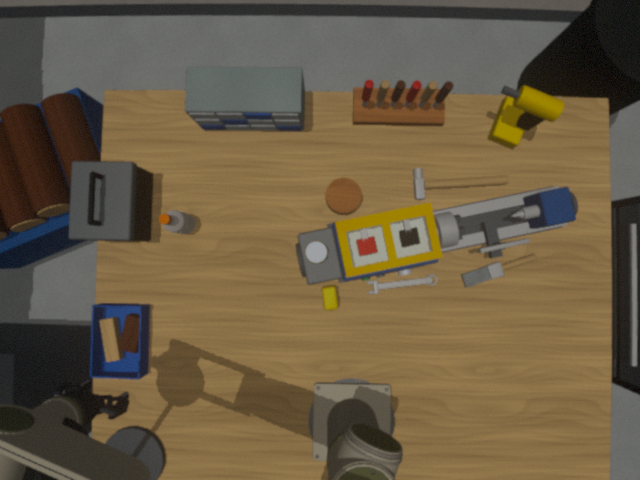

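View pics/scene1.png

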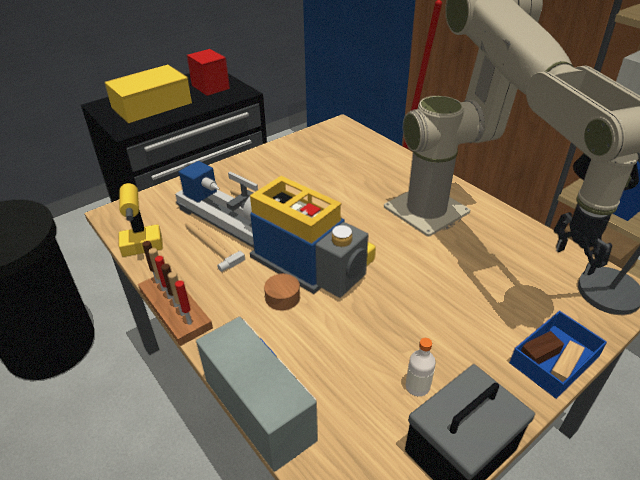

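The top view shows the guard at about (387,241), the red pad in the left (+y) window at (367,246), the black pad at (410,237) and the tin at (316,252). The scene view shows the same layout, with the red pad at (310,210).

```bash
python3 - <<'E'
from h import *
L=lambda f:np.load('pics/'+f+'.npy',allow_pickle=True).item()
a,b=L('top1.png'),L('scene1.png')
print('cams',[(-np.array(s['R']).T@s['t']).round() for s in(a,b)])
def comp(m,near):
    n,l,st,c=cv2.connectedComponentsWithStats(m.astype(np.uint8),connectivity=8)
    i=min((i for i in range(1,n) if st[i,4]>25),key=lambda i:np.hypot(*(c[i]-near))); return l==i,st[i],c[i]
def hsv(s): return cv2.cvtColor(s['frame'],cv2.COLOR_RGB2HSV)
H=hsv(a); red=((H[...,0]<8)|(H[...,0]>172))&(H[...,1]>150)&(H[...,2]>60)
m,st,c=comp(red,(367,246)); print('red top',st,c,onz(a,c,223))
r=cv2.minAreaRect(np.argwhere(m)[:,::-1].astype(np.float32)); print(r,onz(a,r[0],223))
Hs=hsv(b); red=((Hs[...,0]<8)|(Hs[...,0]>172))&(Hs[...,1]>150)&(Hs[...,2]>60)
mb,st,cb=comp(red,(310,210)); print('red scene',st,cb,onz(b,cb,223))
yel=(H[...,0]>18)&(H[...,0]<32)&(H[...,1]>180)&(H[...,2]>110)
m,st,c=comp(yel,(387,241)); print('guard',st)
r=cv2.minAreaRect(np.argwhere(m)[:,::-1].astype(np.float32)); bx=cv2.boxPoints(r)
P=np.array([onz(a,p,235) for p in bx]); print(P.round(1), P.mean(0))
cs,h=cv2.findContours(m.astype(np.uint8),cv2.RETR_CCOMP,cv2.CHAIN_APPROX_NONE)
W=[]
for k,q in enumerate(cs):
    if h[0][k][3]>=0 and cv2.contourArea(q)>200:
        rr=cv2.minAreaRect(q); w=onz(a,rr[0],235); W.append(w); print('win',rr,w)
d=(W[0]-W[1]); d*=np.sign(d[1]); print('dist',np.linalg.norm(d),'yaw',np.degrees(np.arctan2(-d[0],d[1])),'mid',(W[0]+W[1])/2)
im=cv2.resize(a['frame'][190:300,280:450,::-1],None,fx=4.5,fy=4.5,interpolation=cv2.INTER_CUBIC);cv2.imwrite('pics/c1.png',im)
E
```

```text
cams [array([ 466.,   83., 1241.]), array([1192.,  937., 1091.])]
red top [357 237  20  18 247] [366.48178138 245.96356275] [492.32250745 -12.70310592 223.        ]
((366.44879150390625, 245.76095581054688), (14.806723594665527, 17.04170036315918), 77.90524291992188) [492.79706871 -12.619332   223.        ]
red scene [300 203  21  13 132] [310.45454545 208.95454545] [494.29477503 -10.2105711  223.        ]
guard [ 335  203  107   74 2685]
[[ 547.7   63.4  235. ]
 [ 598.2 -160.   235. ]
 [ 469.9 -187.4  235. ]
 [ 420.    34.8  235. ]] [508.94336009 -62.31728352 235.        ]
win ((367.0133361816406, 245.66387939453125), (39.730289459228516, 39.24079895019531), 78.2317123413086) [492.72940055 -12.79608786 235.        ]
win ((410.43414306640625, 236.6926727294922), (39.67084503173828, 39.11210250854492), 77.90524291992188) [ 515.31453541 -113.44850301  235.        ]
dist 103.15520826725023 yaw 12.646971612024798 mid [504.02196798 -63.12229543 235.        ]
```

View pics/c1.png

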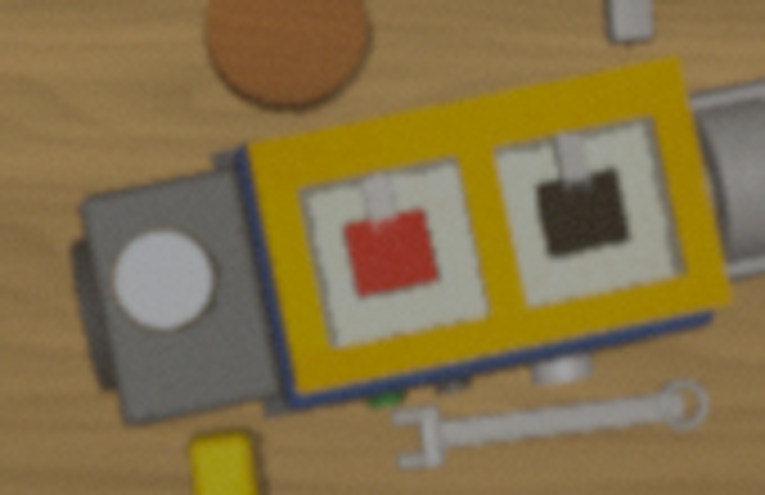

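jog_arm --pt "0 0 -0.3" --pt "0 0 -0.6" --pt "-0.1 -0.1 -0.9" --pt "-0.2 -0.2 -1" --pt "-0.4 -0.4 -1" --pt "-0.6 -0.6 -1" --pt "-0.8 -0.8 -1" --pt "-1 -1 -1" --pt "-1 -1 -1" --pt "-1 -1 -1" --twist '[0,0,0,0,0,0,0,0,0,0]' --claw '[1,1,1,1,1,1,1,1,1,1]' --grip_force 40

```text
time: 1.1
eef_pos: [205.1, 483.7, 309.8]
eef_rot: [-0.0, 0.124, 0.992, -0.001]
force: [0.1, -0.0, -0.8]
grip_width: -0.1
```

jog_arm --pt "-0.15 -0.15 0" --pt "-0.3 -0.3 0" --pt "-0.45 -0.45 0" --pt "-0.6 -0.6 0" --pt "-0.75 -0.75 0" --pt "-0.9 -0.9 0" --pt "-1 -1 0" --pt "-1 -1 0" --pt "-1 -1 0" --pt "-1 -1 0" --twist '[0,0,0,0,0,0,0,0,0,0]' --claw '[1,1,1,1,1,1,1,1,1,1]'

```text
time: 2.1
eef_pos: [262.7, 386.8, 309.8]
eef_rot: [-0.001, 0.124, 0.992, -0.001]
force: [0.4, -0.0, -0.4]
grip_width: -0.1
```

jog_arm --pt "-0.15 -0.15 0" --pt "-0.3 -0.3 0" --pt "-0.45 -0.45 0" --pt "-0.6 -0.6 0" --pt "-0.75 -0.75 0" --pt "-0.9 -0.9 0" --pt "-1 -1 0" --pt "-1 -1 0" --pt "-1 -1 0" --pt "-1 -1 0" --twist '[0,0,0,0,0,0,0,0,0,0]' --claw '[1,1,1,1,1,1,1,1,1,1]'

```text
time: 3.1
eef_pos: [320.2, 290.1, 309.9]
eef_rot: [-0.001, 0.124, 0.992, -0.001]
force: [-0.7, 0.8, -0.1]
grip_width: -0.1
```

jog_arm --pt "-0.15 -0.15 0" --pt "-0.3 -0.3 0" --pt "-0.45 -0.45 0" --pt "-0.6 -0.6 0" --pt "-0.75 -0.75 0" --pt "-0.9 -0.9 0" --pt "-1 -1 0" --pt "-1 -1 0" --pt "-1 -1 0" --pt "-1 -1 0" --twist '[0,0,0,0,0,0,0,0,0,0]' --claw '[1,1,1,1,1,1,1,1,1,1]'

```text
time: 4.1
eef_pos: [377.8, 193.6, 310.0]
eef_rot: [-0.001, 0.123, 0.992, -0.001]
force: [0.1, -0.2, -0.2]
grip_width: -0.2
```

jog_arm --pt "-0.15 -0.15 0" --pt "-0.3 -0.3 0" --pt "-0.45 -0.45 0" --pt "-0.6 -0.6 0" --pt "-0.75 -0.75 0" --pt "-0.9 -0.9 0" --pt "-1 -1 0" --pt "-1 -1 0" --pt "-1 -1 0" --pt "-1 -1 0" --twist '[-0.05,-0.1,-0.15,-0.2,-0.25,-0.3,-0.3,-0.3,-0.3,-0.3]' --claw '[1,1,1,1,1,1,1,1,1,1]'

```text
time: 5.1
eef_pos: [435.4, 97.1, 310.0]
eef_rot: [-0.001, -0.112, 0.994, -0.0]
force: [0.2, 0.1, 0.3]
grip_width: 0.1
```

```bash
python3 - <<'E'
from h import *
from scipy.spatial.transform import Rotation as Ro
st=readout.read_state(); s=snap('wrist','w1.png'); print(st['eef_pos'],st['eef_rot'],st['q']); print(np.array(s['mount']).round(3),s['fx'],s['k1'])
R=Ro.from_quat(st['eef_rot'],scalar_first=True).as_matrix(); print(R.round(3)); print('delta tool',R.T@(np.array([487,-14,310])-st['eef_pos']))
E
```

```text
[435.43684594  97.094914   310.02218792] [-9.82650701e-04 -1.11514659e-01  9.93762213e-01 -4.22534296e-04] [ 1.05081945e-01 -3.10744044e-01  1.76116827e+00 -8.64609875e-04
  1.69312801e+00 -1.68931335e+00]
[[   0.      -0.955   -0.296   76.116]
 [   1.       0.      -0.      -0.696]
 [   0.      -0.296    0.955 -143.84 ]
 [   0.       0.       0.       1.   ]] 353.1878529541136 0.013770889009632196
[[-0.975 -0.222 -0.002]
 [-0.222  0.975 -0.001]
 [ 0.002 -0.001 -1.   ]]
delta tool [-2.56578963e+01 -1.19760217e+02  4.39867887e-02]
```

View pics/w1.png

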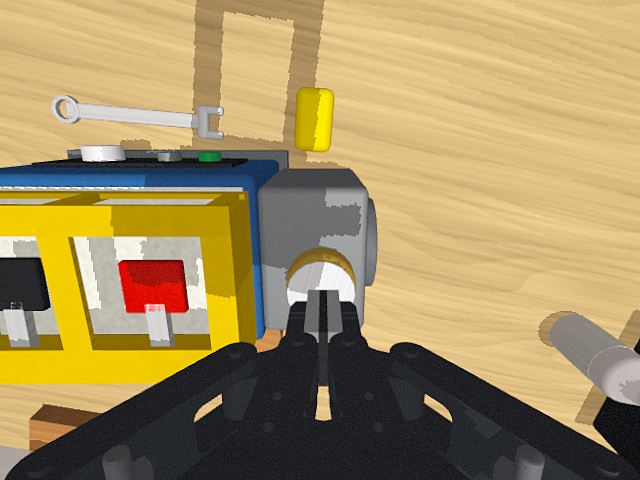

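```bash
python3 - <<'E'
from h import *
from scipy.spatial.transform import Rotation as Ro
s=np.load('pics/w1.png.npy',allow_pickle=True).item()
R=Ro.from_quat([-9.82650701e-04,-1.11514659e-01,9.93762213e-01,-4.22534296e-04],scalar_first=True).as_matrix()
T=np.eye(4);T[:3,:3]=R;T[:3,3]=[435.437,97.095,310.022]
C=np.linalg.inv(T@np.array(s['mount'])); Rc,tc=C[:3,:3],C[:3,3]
g=lambda uv,z:onz(s,uv,z,Rc,tc).round(1)
H=cv2.cvtColor(s['frame'],cv2.COLOR_RGB2HSV)
m=((H[...,0]<8)|(H[...,0]>172))&(H[...,1]>150)&(H[...,2]>60); m[:, 200:]=0; m[:240]=0;m[330:]=0
p=np.argwhere(m)[:,::-1]; top=m&(H[...,2]>200)
print(p.min(0),p.max(0),m.sum(),top.sum(),np.percentile(H[...,2][m],[5,25,50,75,95]))
for n,uv in dict(tl=(121,262),tr=(184,262),br=(188,305),bl=(130,306)).items(): print('pad',n,g(uv,223))
for n,uv in dict(wtl=(68,236),wtr=(200,236),wbr=(207,350),wbl=(93,350),gbl=(0,384),gbr=(252,345),gfr=(240,206)).items(): print(n,g(uv,235))
im=cv2.resize(s['frame'][170:390,0:270,::-1],None,fx=2.7,fy=2.7,interpolation=cv2.INTER_CUBIC);cv2.imwrite('pics/c2.png',im)
E
```

```text
[118 260] [188 312] 3202 1744 [121.  166.  215.5 222.  225. ]
pad tl [477.1 -37.9 223. ]
pad tr [467.4   4.5 223. ]
pad br [500.  11. 223.]
pad bl [509.9 -29.6 223. ]
wtl [460.5 -65.7 235. ]
wtr [441.8  16.5 235. ]
wbr [525.4  31.9 235. ]
wbl [543. -47. 235.]
gbl [ 586.5 -111.2  235. ]
gbr [514.3  62.5 235. ]
gfr [416.6  38.6 235. ]
```

View pics/c2.png

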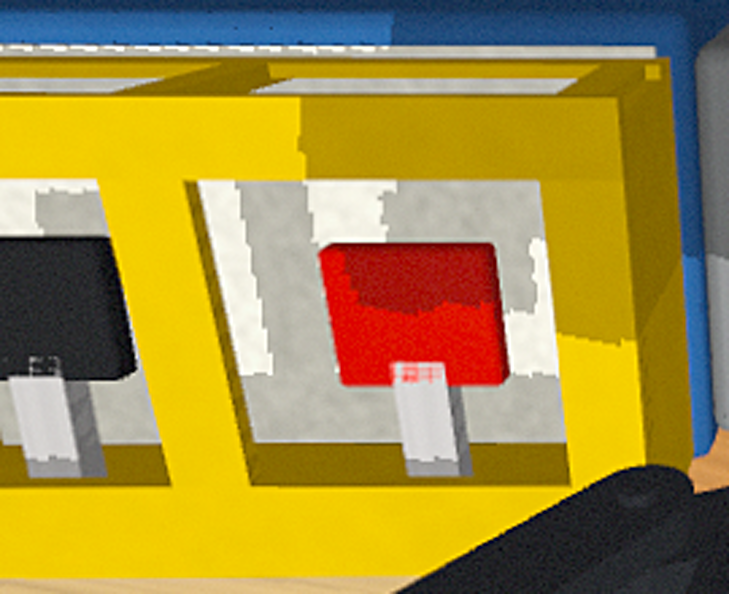

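The wrist view shows the window's rim corners at about (68,236), (200,236), (207,350) and (93,350), giving a centre near (493,-15). The pad centre comes out near (492,-13), which agrees with the top view to within about 3 mm. I'll aim about 8 mm in front of the pad centre, so the tips' rear edge bears near the middle of the tipped pad.

jog_arm --pt "-0.05 -0.15 0" --pt "-0.1 -0.3 0" --pt "-0.15 -0.45 0" --pt "-0.2 -0.6 0" --pt "-0.25 -0.75 0" --pt "-0.28 -0.9 0" --pt "-0.28 -1 0" --pt "-0.28 -1 0" --pt "-0.28 -1 0" --pt "-0.28 -1 0" --twist '[0,0,0,0,0,0,0,0,0,0]' --claw '[1,1,1,1,1,1,1,1,1,1]'

```text
time: 6.15
eef_pos: [475.0, 24.4, 310.2]
eef_rot: [-0.001, -0.112, 0.994, -0.0]
force: [0.3, -0.0, 0.3]
grip_width: -0.1
```

jog_arm --pt "0 -0.1 0" --pt "0 -0.2 0" --pt "0 -0.3 0" --pt "0 -0.4 0" --pt "0 -0.5 0.1" --pt "0 -0.5 0.2" --pt "0 -0.5 0.3" --pt "0 -0.5 0.4" --pt "0 -0.5 0.5" --pt "0 -0.5 0.5" --twist '[0,0,0,0,0,0,0,0,0,0]' --claw '[1,1,1,1,1,1,1,1,1,1]'

```text
time: 7.15
eef_pos: [483.0, -14.3, 268.4]
eef_rot: [-0.002, -0.112, 0.994, -0.0]
force: [-0.2, 0.8, -1.0]
grip_width: 0.2
```

```bash
python3 - <<'E'
from h import *
from scipy.spatial.transform import Rotation as Ro
st=readout.read_state(); s=snap('wrist','w2.png'); print(st['eef_pos'],st['eef_rot'],st['force'])
E
```

```text
[482.97653305 -14.30097301 268.36198527] [-2.09038116e-03 -1.12091076e-01  9.93695738e-01 -3.13667286e-05] [-0.21402126  0.75904956 -1.02455657]
```

View pics/w2.png

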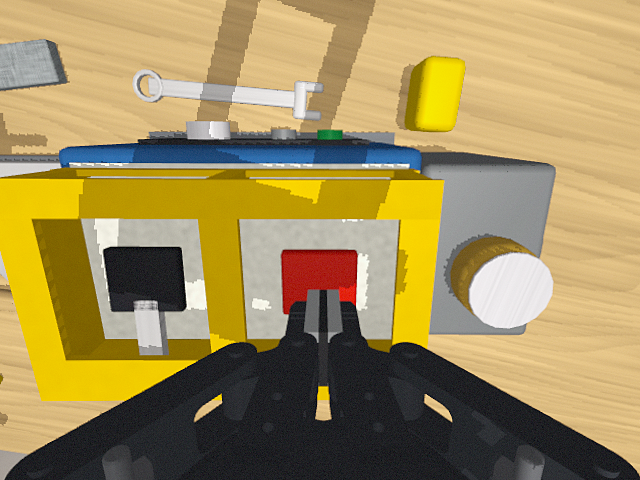

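The fingers sit centred over the pad: the window rims are at columns 241 and 397, the pad spans 282–357, and the fingertips are at column 323. Descending now.

jog_arm --pt "0 0 0.06" --pt "0 0 0.12" --pt "0 0 0.18" --pt "0 0 0.24" --pt "0 0 0.3" --pt "0 0 0.36" --pt "0 0 0.42" --pt "0 0 0.48" --pt "0 0 0.48" --pt "0 0 0.48" --twist '[0,0,0,0,0,0,0,0,0,0]' --claw '[1,1,1,1,1,1,1,1,1,1]'

```text
time: 8.2
eef_pos: [483.1, -14.4, 230.8]
eef_rot: [-0.002, -0.112, 0.994, -0.0]
force: [0.0, -0.6, 0.0]
grip_width: 0.2
```

jog_arm --pt "0 0 0.02" --pt "0 0 0.04" --pt "0 0 0.06" --pt "0 0 0.08" --pt "0 0 0.1" --pt "0 0 0.12" --pt "0 0 0.14" --pt "0 0 0.16" --pt "0 0 0.16" --pt "0 0 0.16" --twist '[0,0,0,0,0,0,0,0,0,0]' --claw '[1,1,1,1,1,1,1,1,1,1]'

```text
time: 9.2
eef_pos: [483.1, -14.4, 218.1]
eef_rot: [-0.002, -0.112, 0.994, -0.0]
force: [-1.5, 0.1, 3.2]
grip_width: -0.2
```

jog_arm --pt "0 0 0.02" --pt "0 0 0.04" --pt "0 0 0.06" --pt "0 0 0.08" --pt "0 0 0.1" --pt "0 0 0.12" --pt "0 0 0.14" --pt "0 0 0.16" --pt "0 0 0.16" --pt "0 0 0.16" --twist '[0,0,0,0,0,0,0,0,0,0]' --claw '[1,1,1,1,1,1,1,1,1,1]'

```text
time: 10.2
eef_pos: [483.7, -14.3, 205.8]
eef_rot: [-0.001, -0.112, 0.994, -0.0]
force: [1.1, 1.5, 5.6]
grip_width: -0.0
```

jog_arm --pt "0 0 0.01" --pt "0 0 0.02" --pt "0 0 0.03" --pt "0 0 0.04" --pt "0 0 0.04" --pt "0 0 0.04" --pt "0 0 0.04" --pt "0 0 0.04" --pt "0 0 0.04" --pt "0 0 0.04" --twist '[0,0,0,0,0,0,0,0,0,0]' --claw '[1,1,1,1,1,1,1,1,1,1]'

```text
time: 11.2
eef_pos: [484.3, -14.2, 203.2]
eef_rot: [0.0, -0.112, 0.994, -0.0]
force: [1.7, 2.4, 6.3]
grip_width: -0.0
```

jog_arm --pt "0 0 0.01" --pt "0 0 0.02" --pt "0 0 0.03" --pt "0 0 0.03" --pt "0 0 0.03" --pt "0 0 0.03" --pt "0 0 0.03" --pt "0 0 0.03" --pt "0 0 0.03" --pt "0 0 0.03" --twist '[0,0,0,0,0,0,0,0,0,0]' --claw '[1,1,1,1,1,1,1,1,1,1]'

```text
time: 12.2
eef_pos: [484.8, -14.2, 201.3]
eef_rot: [0.001, -0.112, 0.994, -0.0]
force: [0.8, 0.9, 5.8]
grip_width: -0.2
```

jog_arm --pt "0 0 0.01" --pt "0 0 0.02" --pt "0 0 0.02" --pt "0 0 0.02" --pt "0 0 0.02" --pt "0 0 0.02" --pt "0 0 0.02" --pt "0 0 0.02" --pt "0 0 0.02" --pt "0 0 0.02" --twist '[0,0,0,0,0,0,0,0,0,0]' --claw '[1,1,1,1,1,1,1,1,1,1]'

```text
time: 13.2
eef_pos: [485.2, -14.1, 200.2]
eef_rot: [0.001, -0.112, 0.994, -0.0]
force: [-0.7, 0.9, 6.5]
grip_width: -0.0
```

jog_arm --pt "0 0 0.01" --pt "0 0 0.015" --pt "0 0 0.015" --pt "0 0 0.015" --pt "0 0 0.015" --pt "0 0 0.015" --pt "0 0 0.015" --pt "0 0 0.015" --pt "0 0 0.015" --pt "0 0 0.015" --twist '[0,0,0,0,0,0,0,0,0,0]' --claw '[1,1,1,1,1,1,1,1,1,1]'

```text
time: 14.2
eef_pos: [485.4, -14.0, 199.4]
eef_rot: [0.002, -0.112, 0.994, -0.0]
force: [-0.1, 1.1, 6.7]
grip_width: 0.1
```

```bash
python3 - <<'E'
from h import *
st=readout.read_state(); s=snap('wrist','w3.png'); print(st['eef_pos'],st['force'],st['torque'])
cv2.imwrite('pics/c3.png',cv2.resize(s['frame'][200:400,180:460,::-1],None,fx=2.7,fy=2.7))
E
```

```text
[485.4381799  -13.99586599 199.4242142 ] [-0.09741317  1.14628851  6.72253409] [ 0.18003717  0.00038033 -0.02535975]
```

View pics/c3.png

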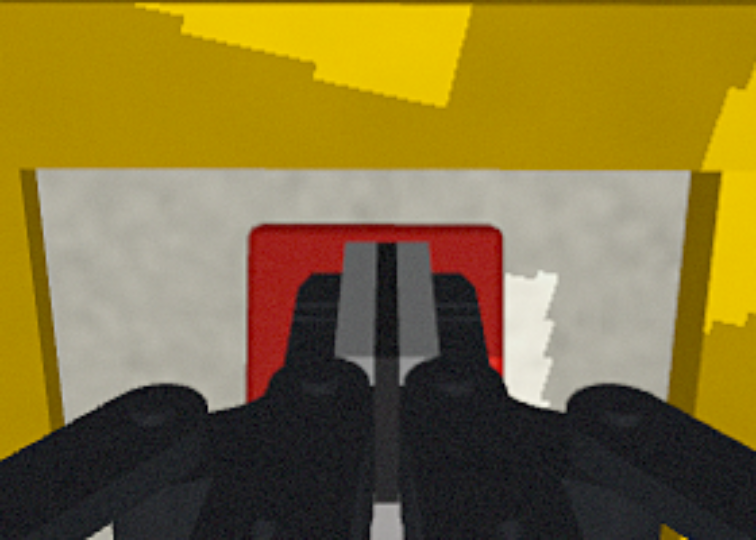

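The tips are on the red pad and well clear of the window rims. The force is still at spring level (6.7 N), so I'll go on in small steps to the stop.

jog_arm --pt "0 0 0.01" --pt "0 0 0.015" --pt "0 0 0.015" --pt "0 0 0.015" --pt "0 0 0.015" --pt "0 0 0.015" --pt "0 0 0.015" --pt "0 0 0.015" --pt "0 0 0.015" --pt "0 0 0.015" --twist '[0,0,0,0,0,0,0,0,0,0]' --claw '[1,1,1,1,1,1,1,1,1,1]'

```text
time: 15.25
eef_pos: [485.7, -14.0, 198.7]
eef_rot: [0.002, -0.112, 0.994, -0.0]
force: [-0.4, 1.0, 7.0]
grip_width: -0.3
```

jog_arm --pt "0 0 0.01" --pt "0 0 0.015" --pt "0 0 0.015" --pt "0 0 0.015" --pt "0 0 0.015" --pt "0 0 0.015" --pt "0 0 0.015" --pt "0 0 0.015" --pt "0 0 0.015" --pt "0 0 0.015" --twist '[0,0,0,0,0,0,0,0,0,0]' --claw '[1,1,1,1,1,1,1,1,1,1]'

```text
time: 16.25
eef_pos: [485.9, -13.9, 197.9]
eef_rot: [0.002, -0.112, 0.994, -0.0]
force: [-1.3, 1.6, 6.2]
grip_width: 0.0
```

jog_arm --pt "0 0 0.01" --pt "0 0 0.015" --pt "0 0 0.015" --pt "0 0 0.015" --pt "0 0 0.015" --pt "0 0 0.015" --pt "0 0 0.015" --pt "0 0 0.015" --pt "0 0 0.015" --pt "0 0 0.015" --twist '[0,0,0,0,0,0,0,0,0,0]' --claw '[1,1,1,1,1,1,1,1,1,1]'

```text
time: 17.25
eef_pos: [486.1, -13.9, 197.4]
eef_rot: [0.003, -0.112, 0.994, -0.0]
force: [-3.5, 1.0, 9.1]
grip_width: 0.4
```

jog_arm --pt "0 0 0.01" --pt "0 0 0.015" --pt "0 0 0.015" --pt "0 0 0.015" --pt "0 0 0.015" --pt "0 0 0.015" --pt "0 0 0.015" --pt "0 0 0.015" --pt "0 0 0.015" --pt "0 0 0.015" --twist '[0,0,0,0,0,0,0,0,0,0]' --claw '[1,1,1,1,1,1,1,1,1,1]'

```text
time: 18.25
eef_pos: [486.2, -13.9, 197.3]
eef_rot: [0.003, -0.112, 0.994, -0.001]
force: [-4.2, 0.5, 11.5]
grip_width: 0.1
```

At the stop the descent halted at z = 197.3 and the force climbed to 11.5 N. I'll check that it is steady, then hand in.

```bash
python3 - <<'E'
from h import *
for i in range(4):
    eyes.snapshot('scene'); st=readout.read_state(); print(st['time'],np.round(st['eef_pos'],2),np.round(st['force'],1),np.abs(st['qd']).max().round(4))
f=np.array(st['force'])
if 5<f[2]<25: print(arm.job_done())
E
```

```text
18.3 [486.2  -13.87 197.34] [-4.2  0.8 11.4] 0.0019
18.35 [486.19 -13.87 197.32] [-5.   0.3 11.1] 0.0018
18.4 [486.2  -13.86 197.33] [-4.4  0.8 11.8] 0.0018
18.45 [486.18 -13.88 197.31] [-4.1  1.3 11.9] 0.0029
the job is handed in; nothing more can be done
None
```

The red spindle-lock lever is pressed down onto its stop with the closed fingertips and still held there. I handed the job in at 18.45 s.

- **Lever position:** the descent stopped at TCP z = 197.3 mm while the force rose from the spring's 6–7 N to about 11–12 N. That is about 1–2 mm lower than I calculated for the stop, which is within the calibration error. I judged the lever angle from this rather than measuring it.
- **Steadiness:** in the last four readings the arm was at rest, with joint speeds below 0.003 rad/s. The vertical force held at 11.1–11.9 N, well under the 45 N limit.
- **Guard:** the last wrist picture I viewed, taken about 2 mm above the stop, showed the fingers on the red pad and clear of the window's edges. No sign of side contact showed up on the way down. At the stop there is a steady 4–5 N push along x, which I put down to friction on the tilted pad.
- **Black lever and loose things:** I kept the path above them, but I did not measure them again at the end.
- **Disagreement between views:** the cameras differed by about 3 mm on the pad and window position. I left enough clearance to allow for that.

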